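# Cock and trip the bench pellet rapper

### The arm

A 6-joint arm with a two-finger parallel gripper is mounted at the origin on the work surface. World frame = base frame: x ahead of the robot, y to its left, z up, the work surface at z = 0. Lengths are in m, angles in rad, forces in N, time in s.
With the tool pointing down it reaches from about 0.35 to 0.975 m from the base axis. Payload 4.9 kg.
Tool frame: the origin (TCP) lies midway between the tips of the shut fingers; the grasp point (between the pads) lies 19 mm behind it; z points along the fingers, y is the direction in which the jaws open and shut (so a half turn about z gives the same grasp; the last joint's range is limited). The gripper opens to 85 mm and grips with 20 to 120 N. Pads are 22 mm wide; open, the fingers measure 114 mm over their backs; the gripper's body (76 mm by 85 mm) begins 54 mm behind the grasp point. The pads swing forward as they close: fully open they stand 13 mm farther back than shut.
Start: joints at [1.222, 0.053, 1.613, -0, 1.476, -0.119], TCP at [0.142, 0.609, 0.204] pointing down, gripper open.
Joint ranges: [-3.01, 3.01], [-1.01, 2.22], [0.06, 2.58], [-1.02, 4.17], [0.09, 2.62], [-3.14, 3.14]. Speed limits (rad/s): [2.57, 2.57, 3.14, 3.14, 3.14, 3.14].

### API

Orientations are given as a rotation vector (axis times angle).
In Python, from station import ctrl gives the robot as it stands.
- The arm moves only by the tool play_rows, never from a script. Its argument "motion" is a list that holds one entry, the list of rows, each a list of 7 numbers: the closure, from -1 (fully open) to 1 (shut), then the shift along the tool's x, y, z in cm, then the turn, a rotation vector about the tool's x, y, z in degrees. A call has 1 to 20 rows; each row is the pose to reach, as a shift and turn from the pose measured when the call began, along the tool's axes at that moment; what a row does not reach only later rows make up. A row lasts 1/8 s, in which the tool goes at most 62.5 mm and 10.7 degrees, less where a joint would pass 70% of its speed; a pose out of reach is approached as far as the arm can. A call with a gripper value outside its range is refused whole. The fingers move at their own pace and stop on an object; "newtons" is the grip in N (left out, the last holds). Time passes only in rows, so rows that repeat a pose let the fingers close. It gives the time, the measured TCP pose, the force and the opening at its end, in the units of the state.
- ctrl.get_obs(): the state, without advancing time (a new reading comes with each control period).
- ctrl.get_image(name): name is "scene" or "top" or "wrist"; returns a dict with "color" (400x640x3 uint8, red, green, blue), "mtx" (3x3 intrinsics, pixels), "D" ([k1, k2, p1, p2, k3] as OpenCV has them; the pictures are not rectified), "T" (4x4, takes a point from camera to world coordinates). Camera axes: x right, y up, looking along -z (the intrinsics and any distortion apply to the point x, -y, -z); pixel columns grow to the right and rows downward; lengths in m; the calibration is good to about 2 mm. A picture is of the moment at which its call begins. There is no depth.
- ctrl.finish_job(): hands the job in, once; it reports no verdict.
The state is a dict: "t": time; "q": joint angles; "dq": joint speeds; "effort": joint torques, N m; "tool_pos": TCP position; "tool_rot": TCP orientation; "contact_force": force on the tool from outside, world axes, zero at the start; "wrist_torque": the same for the moment, N m; "opening": finger opening in m.
Only numpy, scipy, OpenCV 4.12 (cv2) and the standard library are available. Lean on these libraries where they do the work, as an engineer would, in place of code of your own. Each camera call takes 0.05 s, during which the arm holds its last target.

### The job

Get this sprung bench rapper to give the tube block one rap: swing the red-handled hammer arm back until you feel its latch catch and it stays there by itself, without ramming it on against the rubber end stop behind the catch. With the arm cocked, slide the black tube block fully home towards the hammer by its red push plate, then press the green trigger so that the arm flies free and knocks the block back out to the far end of its rails. Leave the other lab things standing where they are.

Things in the scene. Friction and masses are not known exactly. Their poses are not given: they have to be found in the camera images.
- rapper: The whole rapper: grey base plate 260 x 380 x 12 mm fixed to the bench. Origin on the bench under it; its x, y, z (up) are used in all entries (plate x -145..115, y -185..195 mm). The arm's pivot is a vertical axis at x +60, y 0. Two rails along y at x -52 and -18 carry the tube block. A black trigger housing, 30 x 34 mm, top at z 57, stands at x +80, y -118.
- tap_arm: The sprung hammer arm: level steel bar, 14 mm wide, top at z 54 mm, reaching 180 mm from the pivot, with a dark hammer head (70 mm along the bar, 56 mm across, z 42..60 mm, centred 80 mm from the pivot) and an upright red handle near its free end. Origin on the pivot axis at bench height; the bar points along its own -x. The latch pin hides under the head; its setting differs from unit to unit.
- handle (a point): Point on the axis of the red handle, 170 mm from the pivot, z 85 mm. The handle is an upright cylinder, 18 mm diameter, z 54 to 110 mm, moving on a level arc about the pivot; push it sideways or take it from above. Spring force at the handle: 4.2 N at 0, growing evenly to 6.6 N at 1 rad. Over the last 0.25 rad before the catch the latch ramp adds 1 to 2 N; then it clicks and the push drops back.
- striker (a joint): Angle of the hammer arm, rad. 0: at rest, bar along the rapper's -x, handle at x -110, y 0. Grows as the handle is swung back towards -y (counter-clockwise from above). The latch catches at an angle between 0.66 and 1.26 that must be found by feel. Let go after the click, the arm settles on the catch and stays; let go earlier, it flies back to 0.
- end_stop (a joint): How far the arm squeezes the rubber end stop, rad about the same pivot: 0 untouched. The stop is met about 0.025 rad (4 mm at the handle) past the catch; then the push climbs by about 2.8 N per mm at the handle. 0.01 rad is 1.7 mm at the handle; it is strained beyond 0.02 rad, some 9 N more than the spring's push.
- push_plate (a point): Middle of the outer (+y) face of the block's red push plate, at z 85 mm; at x -35, y 85 mm + tube_block. The plate is 50 mm wide (along x), 8 mm thick, from z 22 to 100 mm; push it towards the rapper's -y.
- tube_block (a joint): Position of the tube block on its rails, m. 0: fully home against a hard stop, its anvil in the hammer's way; 0.065: far end, towards +y. About 1.2 N of friction; stays where left. With the arm at rest the hammer head stops it at 0.025. The block is black, 50 x 60 mm, centred at x -35, top z 62 mm, with four amber tubes, yellow caps to z 79 mm.
- trigger_top (a point): Centre of the top of the round green trigger button, 28 mm diameter, at z 88 mm when up, at x +80, y -118 in the rapper's frame. Press it straight down.
- trigger (a joint): How far the trigger is pressed down, m: 0 up, 0.014 bottomed. It is one piece with the sear, so it also dips by about 9 mm and springs up again as the arm rides over the catch. With the arm cocked, it lets go at about 7 mm and 6 N; press it to the bottom.
- bucket: Bystander: black centrifuge bucket with an amber dome lid and red clips, 94 mm across, 121 mm high, loose. Origin under its centre.
- tip_box: Bystander: blue pipette-tip box with a clear lid, 85 x 120 x 72 mm, loose. Origin under its centre.
- tube_rack: Bystander: green tube rack with yellow-capped tubes, 70 x 160 x 60 mm, loose. Origin under its centre.

How it is judged:
On the way, in this order (a step that is already met when the one before it is completed fails the run):
1. the hammer arm is cocked and held by its latch alone, let go by the robot (value of joint striker above 0.58 rad and velocity of joint striker below 0.1 rad/s and contact force between each of the fingers, the arm and tap_arm below 0.3 N), for 0.3 s.
2. the tube block is fully home (within 3 mm) with the arm still cocked (value of joint tube_block below 0.003 m and value of joint striker above 0.58 rad and contact force between each of the fingers, the arm and tap_arm below 0.3 N), for 0.2 s.
3. the pressed trigger lets the arm fly freely (value of joint trigger above 0.003 m and velocity of joint striker below -3 rad/s and contact force between each of the fingers, the arm and tap_arm below 0.3 N).
At the end, for the whole second after the job is handed in: The arm is back at rest (below 0.05 rad), the tube block has been knocked out beyond 55 mm of its 65 mm travel and lies still, and the trigger is up (value of joint striker below 0.05 rad and value of joint tube_block above 0.055 m and velocity of joint striker between -0.1 and 0.1 rad/s and velocity of joint tube_block below 0.02 m/s and value of joint trigger below 0.003 m); the robot touches nothing.
It fails at once if the arm rammed into the rubber end stop (squeezed more than 0.02 rad) (value of joint end_stop above 0.02 rad).
It fails at once if a bystander shifted by more than 20 mm (distance of any of bucket, tip_box, tube_rack from where it was at the start of the episode above 0.02 m).
It also fails if it takes over 72 s, if anything falls off the work surface, if the arm or the gripper's body presses on something with over 40 N, if the wrist force passes 120 N, or if a joint passes its speed limit or range.

## Working session

There is one attempt and no reset: what is moved stays moved. The work goes in short steps, Python scripts to look and compute and a tool call to move; the robot and the scene stay as the last step left them, time stands still between calls to the robot, and variables do not carry over. Pictures are saved under pics/ and viewed, and the job is handed in when it is done.

Besides the shell and the picture viewer there is one more tool, called after "Call:" by a JSON object that holds its "api" and its "payload". play_rows: Moves the arm, as the interface text tells. Its arguments: {"type":"object","properties":{"motion":{"type":"array"},"newtons":{"type":"number"}},"required":["motion"]}

```bash
mkdir -p pics; ls
python3 - <<'E'
from station import ctrl
import cv2
o=ctrl.get_obs();print(o)
for n in ("scene","top"):
    im=ctrl.get_image(n);cv2.imwrite(f"pics/{n}0.png",im["color"][:,:,::-1]);print(n,im["mtx"].tolist(),im["D"],im["T"].tolist())
E
```

```text
pics
{'t': 0.0, 'q': array([ 1.22197402e+00,  5.33255666e-02,  1.61427416e+00,  3.66606371e-05,
        1.47597735e+00, -1.18973888e-01]), 'dq': array([-1.30586333e-04,  1.66944274e-05, -9.95348033e-04, -2.87022937e-04,
        1.00670003e-03,  7.43142249e-04]), 'effort': array([-1.01888570e-03, -3.93691671e+01, -3.70169950e+01, -8.96865072e-05,
        6.87075168e-03,  1.77015232e-05]), 'tool_pos': array([0.14213902, 0.6079442 , 0.20269431]), 'tool_rot': array([-3.60199312e-01, -3.12037483e+00,  3.01849501e-03]), 'contact_force': array([0.86868989, 0.08721003, 0.33334004]), 'wrist_torque': array([-0.00881504, -0.00688834, -0.05634629]), 'opening': 0.08563925325385528}
scene [[401.6207805339554, 0.0, 316.494855202999], [0.0, 401.6207805339554, 201.6434086471609], [0.0, 0.0, 1.0]] [-0.06408067  0.          0.          0.          0.        ] [[0.6404356808517249, -0.6071580608362556, 0.47032034599147965, 1.0778879045852452], [0.7678108472143323, 0.4921609283395319, -0.410175722728661, -0.5117217734352131], [0.017568198313906973, 0.6238082315724343, 0.7813799643134417, 1.0006927318161762], [0.0, 0.0, 0.0, 1.0]]
top [[404.27685783889626, 0.0, 316.1356150603628], [0.0, 404.27685783889626, 194.15071596401495], [0.0, 0.0, 1.0]] [-0.03095078  0.          0.          0.          0.        ] [[0.014904074501723352, 0.971472684695071, -0.2366826809350413, 0.23211811423281364], [-0.9998838950647673, 0.013729386767853648, -0.00661062244332239, -0.03825276102325295], [-0.0031725310647102386, 0.23675372611709866, 0.9715645157251852, 1.3878777287665511], [0.0, 0.0, 0.0, 1.0]]
```

View pics/scene0.png

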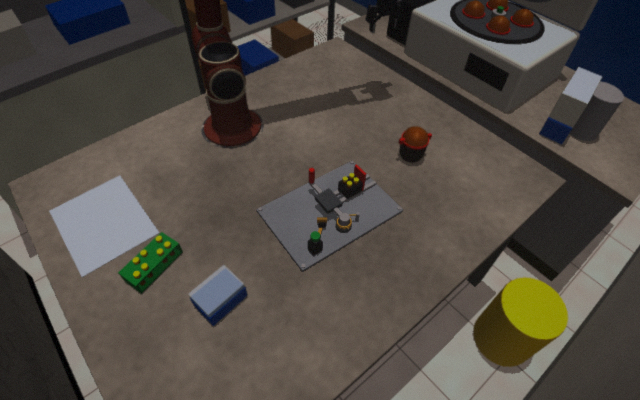

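View pics/top0.png

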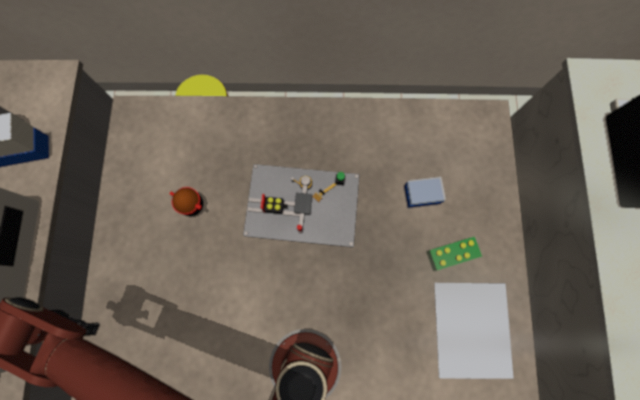

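Run:
```python
import cv2
a=cv2.imread("pics/top0.png")[155:255,235:370];cv2.imwrite("pics/top0c.png",cv2.resize(a,None,fx=5.9,fy=5.9,interpolation=cv2.INTER_CUBIC))
a=cv2.imread("pics/scene0.png")[155:275,250:410];cv2.imwrite("pics/scene0c.png",cv2.resize(a,None,fx=5,fy=5,interpolation=cv2.INTER_CUBIC))
```

```text
(no output)
```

View pics/top0c.png

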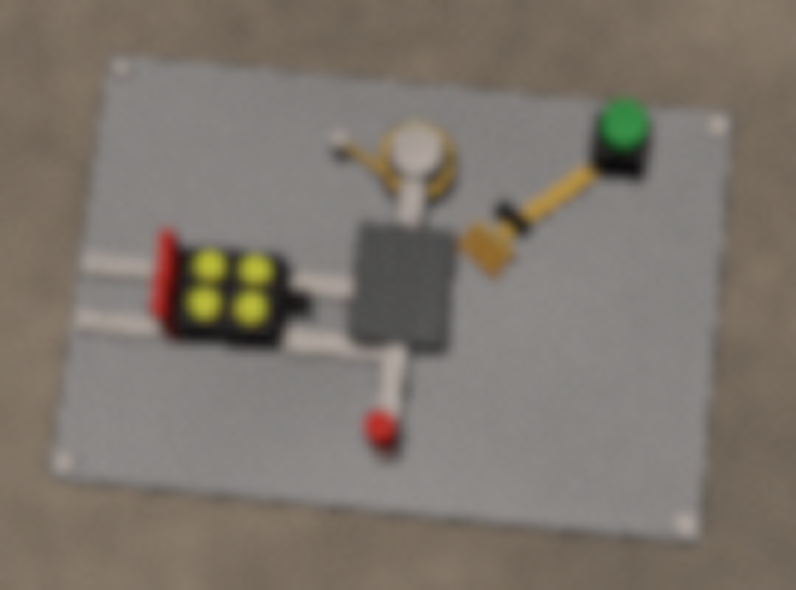

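View pics/scene0c.png

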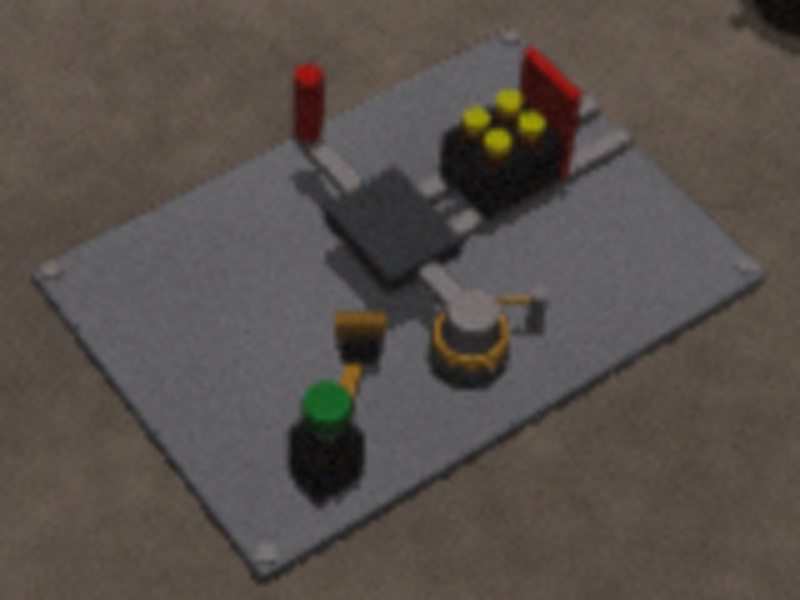

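```bash
cat > h.py <<'E'
import numpy as np,cv2
from station import ctrl
from scipy.optimize import least_squares
C={"scene":([[401.6207805339554,0,316.494855202999],[0,401.6207805339554,201.6434086471609],[0,0,1]],-0.06408067,[[0.6404356808517249,-0.6071580608362556,0.47032034599147965,1.0778879045852452],[0.7678108472143323,0.4921609283395319,-0.410175722728661,-0.5117217734352131],[0.017568198313906973,0.6238082315724343,0.7813799643134417,1.0006927318161762],[0,0,0,1]]),
"top":([[404.27685783889626,0,316.1356150603628],[0,404.27685783889626,194.15071596401495],[0,0,1]],-0.03095078,[[0.014904074501723352,0.971472684695071,-0.2366826809350413,0.23211811423281364],[-0.9998838950647673,0.013729386767853648,-0.00661062244332239,-0.03825276102325295],[-0.0031725310647102386,0.23675372611709866,0.9715645157251852,1.3878777287665511],[0,0,0,1]])}
def proj(P,K,D,T):
    T=np.array(T);p=(np.atleast_2d(P)-T[:3,3])@T[:3,:3]*[1,-1,-1]
    D=np.array([D,0,0,0,0.]) if np.isscalar(D) else np.array(D)
    return cv2.projectPoints(p.reshape(-1,1,3),np.zeros(3),np.zeros(3),np.array(K),D)[0].reshape(-1,2)
def w2(pose,L):
    L=np.atleast_2d(L);c,s=np.cos(pose[2]),np.sin(pose[2])
    return np.c_[pose[0]+c*L[:,0]-s*L[:,1],pose[1]+s*L[:,0]+c*L[:,1],L[:,2]]
E
python3 - <<'E'
from h import *
L=np.array([[115,195,12],[115,-185,12],[-145,-185,12],[-145,195,12],[80,-118,88],[-110,0,110]])/1000.
t=np.array([[107,60],[733,108],[697,540],[52,478],[625,122],[381,427]]);t=(t+.5)/5.9-.5+[235,155]
s=np.array([[763,280],[262,580],[38,278],[510,32],[327,400],[309,73]]);s=(s+.5)/5-.5+[250,155]
def r(p):
    W=w2(p,L);return np.r_[(proj(W,*C["top"])-t).ravel(),(proj(W,*C["scene"])-s).ravel()]
f=least_squares(r,[.6,0,0.]);print(f.x,f.fun.round(2))
for n,P in dict(handle=[-.11,0,.085],trig=[.08,-.118,.088],piv=[.06,0,0]).items():print(n,w2(f.x,P))
E
```

```text
[ 0.54623856  0.01377196 -0.08207023] [ 0.21 -1.25  0.24  0.38  0.83  0.24 -0.6  -0.01  0.1  -0.37  0.08 -0.53
  1.   -1.41  0.26 -0.07 -1.73 -1.04  0.18 -1.18  0.21  0.62 -0.16  0.51]
handle [[0.43660881 0.02278955 0.085     ]]
trig [[ 0.61629587 -0.11038912  0.088     ]]
piv [[0.60603661 0.00885327 0.        ]]
```

```bash
cat >> h.py <<'E'
from scipy.spatial.transform import Rotation as R
POSE=np.array([0.54624,0.01377,-0.08207])
def tool(yawdeg): # tool y axis at world angle yawdeg, z down
    a=np.radians(yawdeg); y=np.array([np.cos(a),np.sin(a),0]); z=np.array([0,0,-1.]); return R.from_matrix(np.c_[np.cross(y,z),y,z])
def row(pos,yaw,o=None):
    o=o or ctrl.get_obs(); R0=R.from_rotvec(o["tool_rot"])
    d=R0.inv().apply(np.array(pos)-o["tool_pos"])*100; r=(R0.inv()*tool(yaw)).as_rotvec(degrees=True)
    return np.r_[d,r].round(2).tolist()
def hand(th,z=.085,dr=0): return w2(POSE,[.06-(.17+dr)*np.cos(th),-(.17+dr)*np.sin(th),z])[0]
def hyaw(th): return 90+np.degrees(POSE[2]+th)
def fth(th,o=None):
    o=o or ctrl.get_obs(); f=o["contact_force"]; a=np.radians(hyaw(th)); return f@[np.cos(a),np.sin(a),0], f@[-np.sin(a),np.cos(a),0],f[2]
E
python3 -c "
from h import *
p=hand(0,.19);print(p,row(p,hyaw(0)))"
```

```text
[0.43661024 0.02278757 0.19      ] [-42.0, -50.27, 1.36, -0.1, -0.02, -8.46]
```

Call:
{"api": "play_rows", "payload": {"motion": [[[0, -42, -50.3, 1.4, 0, 0, -8.5], [0, -42, -50.3, 1.4, 0, 0, -8.5], [0, -42, -50.3, 1.4, 0, 0, -8.5], [0, -42, -50.3, 1.4, 0, 0, -8.5], [0, -42, -50.3, 1.4, 0, 0, -8.5], [0, -42, -50.3, 1.4, 0, 0, -8.5], [0, -42, -50.3, 1.4, 0, 0, -8.5], [0, -42, -50.3, 1.4, 0, 0, -8.5], [0, -42, -50.3, 1.4, 0, 0, -8.5], [0, -42, -50.3, 1.4, 0, 0, -8.5], [0, -42, -50.3, 1.4, 0, 0, -8.5], [0, -42, -50.3, 1.4, 0, 0, -8.5], [0, -42, -50.3, 1.4, 0, 0, -8.5], [0, -42, -50.3, 1.4, 0, 0, -8.5]]]}}

```text
t: 1.85
tool_pos: [0.4361, 0.0235, 0.1895]
tool_rot: [-0.125, -3.138, 0.003]
contact_force: [0.9, 0.9, 0.1]
opening: 0.0426
```

Run:
```python
from h import *
im=ctrl.get_image("wrist");cv2.imwrite("pics/w1.png",im["color"][:,:,::-1]);np.savez("w1.npz",**im)
o=ctrl.get_obs();print(o)
for L in ([-.11,0,.11],[.08,-.118,.088],[.115,-.185,.012],[-.145,-.185,.012],[-.145,.195,.012],[.115,.195,.012]):print(L,proj(w2(POSE,L),im["mtx"],im["D"],im["T"]).round(1))
```

```text
{'t': 1.9, 'q': array([-1.15679121e-01, -4.16579843e-01,  2.04625444e+00, -1.67360080e-03,
        1.51222121e+00, -1.60675394e+00]), 'dq': array([-5.61335245e-04,  1.66560468e-03, -3.74107683e-03,  5.77913910e-05,
       -2.49652423e-03, -7.29004685e-04]), 'effort': array([-2.04294194e-01, -1.94385123e+01, -3.73352337e+01, -1.28498784e-02,
       -7.47373065e-05,  1.94594526e-03]), 'tool_pos': array([0.43620964, 0.02349641, 0.18961066]), 'tool_rot': array([-1.25021812e-01, -3.13867377e+00,  2.58039224e-03]), 'contact_force': array([-0.1668161 , -0.51575339,  0.22256708]), 'wrist_torque': array([ 0.00583007, -0.03064348, -0.00084189]), 'opening': 0.04247251842892624}
[-0.11, 0, 0.11] [[319.3 204.1]]
[0.08, -0.118, 0.088] [[207.6 371. ]]
[0.115, -0.185, 0.012] [[179.2 347.5]]
[-0.145, -0.185, 0.012] [[149.4 148.2]]
[-0.145, 0.195, 0.012] [[498.7 149. ]]
[0.115, 0.195, 0.012] [[466.8 348. ]]
```

View pics/w1.png

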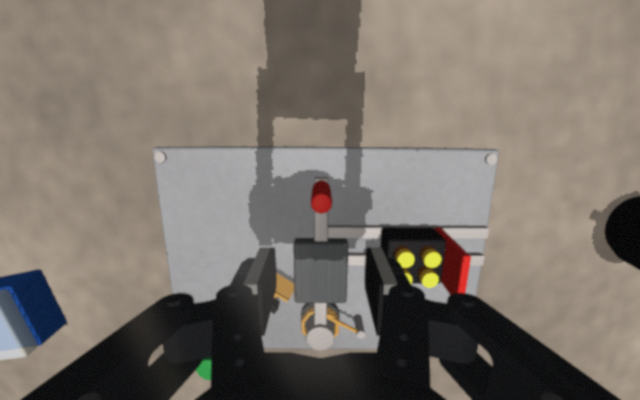

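Run:
```python
from h import *
print(row(hand(0,.068),hyaw(0)))
```

```text
[-0.05, -0.05, 12.16, -0.1, -0.02, 0.14]
```

Call:
{"api": "play_rows", "payload": {"motion": [[[0, 0, 0, 6.0, 0, 0, 0], [0, 0, 0, 12.1, 0, 0, 0], [0, 0, 0, 12.1, 0, 0, 0], [0, 0, 0, 12.1, 0, 0, 0]]]}}

```text
t: 2.4
tool_pos: [0.4375, 0.0236, 0.0709]
tool_rot: [0.123, 3.137, -0.003]
contact_force: [1.1, -1.1, 1.8]
opening: 0.042
```

Run:
```python
from h import *
o=ctrl.get_obs();print(fth(0))
for t in np.arange(.06,.61,.06):print([0]+row(hand(t,.069),hyaw(t),o))
```

```text
(np.float64(-0.9645192294995022), np.float64(-1.1742802688256266), np.float64(1.776503049479787))
[0, 0.06, -1.1, 0.19, -0.11, 0.14, -3.24]
[0, -0.03, -2.12, 0.19, -0.11, 0.14, -6.68]
[0, -0.18, -3.13, 0.19, -0.11, 0.14, -10.12]
[0, -0.39, -4.13, 0.2, -0.12, 0.13, -13.56]
[0, -0.66, -5.11, 0.2, -0.12, 0.13, -16.99]
[0, -0.98, -6.08, 0.2, -0.13, 0.13, -20.43]
[0, -1.37, -7.02, 0.2, -0.13, 0.12, -23.87]
[0, -1.81, -7.94, 0.21, -0.13, 0.12, -27.31]
[0, -2.3, -8.83, 0.21, -0.14, 0.11, -30.74]
[0, -2.85, -9.69, 0.21, -0.14, 0.11, -34.18]
```

Call:
{"api": "play_rows", "payload": {"motion": [[[0, 0.06, -1.1, 0.2, 0, 0, -3.2], [0, -0.03, -2.1, 0.2, 0, 0, -6.7], [0, -0.18, -3.1, 0.2, 0, 0, -10.1], [0, -0.4, -4.1, 0.2, 0, 0, -13.6], [0, -0.65, -5.1, 0.2, 0, 0, -17], [0, -1.0, -6.1, 0.2, 0, 0, -20.4], [0, -1.35, -7.0, 0.2, 0, 0, -23.9], [0, -1.8, -7.95, 0.2, 0, 0, -27.3], [0, -2.3, -8.85, 0.2, 0, 0, -30.7], [0, -2.85, -9.7, 0.2, 0, 0, -34.2], [0, -2.85, -9.7, 0.2, 0, 0, -34.2], [0, -2.85, -9.7, 0.2, 0, 0, -34.2]]]}}

```text
t: 3.9
tool_pos: [0.4611, -0.0743, 0.0731]
tool_rot: [-0.802, 3.029, -0.003]
contact_force: [0.9, 6.3, 0.1]
opening: 0.0427
```

```bash
cat >> h.py <<'E'
def cur(o):  # centre angle/radius of TCP about pivot
    p=o["tool_pos"];c=w2(POSE,[.06,0,0])[0];d=c[:2]-p[:2];return np.arctan2(d[1],d[0])-POSE[2],np.hypot(*d)
def rep(n=4):
    F=[]
    for i in range(n):
        o=ctrl.get_obs();F.append(fth(cur(o)[0],o));
        if i<n-1: im=ctrl.get_image("wrist")
    return o,np.array(F)
E
python3 - <<'E'
from h import *
o,F=rep(4);print(cur(o),o["tool_pos"],o["t"],o["opening"]);print(F.round(2))
im=ctrl.get_image("wrist");cv2.imwrite("pics/w2.png",im["color"][:,:,::-1])
E
```

```text
(np.float64(0.6023332094687287), np.float64(0.16706623054378553)) [ 0.46107662 -0.07419872  0.07308339] 4.05 0.04261784343344208
[[ 5.05 -3.88  0.06]
 [ 5.39 -3.41 -0.24]
 [ 4.84 -3.97 -0.05]
 [ 6.12 -4.61 -0.57]]
```

View pics/w2.png

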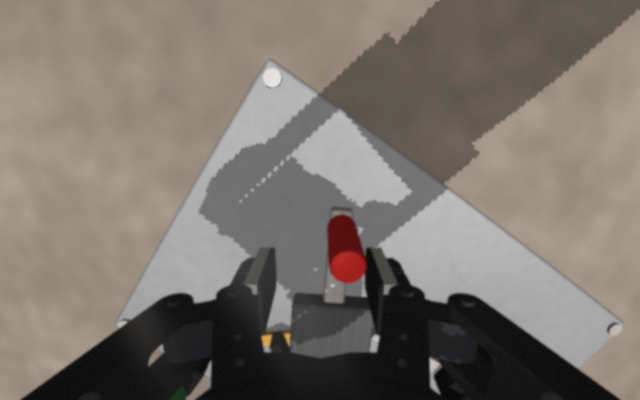

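```bash
cat >> h.py <<'E'
def trig(save=None):
    im=ctrl.get_image("scene")["color"].astype(int)
    c=im[180:270,280:360];g=np.clip(c[:,:,1]-np.maximum(c[:,:,0],c[:,:,2])-15,0,None)
    if save: cv2.imwrite(save,cv2.resize(im[140:280,240:400].astype(np.uint8)[:,:,::-1],None,fx=4,fy=4,interpolation=cv2.INTER_CUBIC))
    yy,xx=np.mgrid[180:270,280:360];s=g.sum();return (xx*g).sum()/s,(yy*g).sum()/s,s
def status(ths,dr=0,z=.073,n=3,save=None):
    o,F=rep(n);tc=cur(o);print("t",o["t"],"cur",np.round(tc,4),"z",o["tool_pos"][2].round(4),"yaw-err",row(o["tool_pos"],hyaw(tc[0]),o)[5],"open",o["opening"].round(4));print("F",F.mean(0).round(2),F[:,0].round(1))
    print("trig",np.round([trig(save) for _ in range(2)],2).tolist())
    o=ctrl.get_obs()
    for t in ths:print([0]+row(hand(t,z,dr),hyaw(t),o))
E
python3 - <<'E'
from h import *
status([.62,.64,.66,.68],dr=-.003,save="pics/s2.png")
for L in([.08,-.118,.088],[.08,-.118,.079]):print(proj(w2(POSE,L),*C["scene"]))
E
```

```text
Traceback (most recent call last):
  File "h.py", line 39, in status
    o,F=rep(n);tc=cur(o);print("t",o["t"],"cur",np.round(tc,4),"z",o["tool_pos"][2].round(4),"yaw-err",row(o["tool_pos"],hyaw(tc[0]),o)[5],"open",o["opening"].round(4));print("F",F.mean(0).round(2),F[:,0].round(1))
                                                                                                                                                  ^^^^^^^^^^^^^^^^^^
AttributeError: 'float' object has no attribute 'round'
```

```bash
sed -i 's/o\["opening"\].round(4)/round(o["opening"],4)/' h.py
python3 - <<'E'
from h import *
status([.62,.64,.66,.68],dr=-.003,save="pics/s2.png")
for L in([.08,-.118,.088],[.08,-.118,.079]):print(proj(w2(POSE,L),*C["scene"]))
E
```

```text
t 4.3 cur [0.6021 0.1671] z 0.0731 yaw-err -0.11 open 0.0426
F [ 5.29 -3.62 -0.87] [5.2 5.2 5.4]
trig [[314.94, 235.55, 2656.0], [314.94, 235.59, 2646.0]]
[0, -0.01, -0.3, 0.01, -0.23, 0.44, -1.13]
[0, -0.02, -0.63, 0.01, -0.24, 0.44, -2.28]
[0, -0.04, -0.97, 0.01, -0.24, 0.44, -3.42]
[0, -0.06, -1.3, 0.01, -0.24, 0.43, -4.57]
[[315.20886242 235.21713158]]
[[315.15953358 237.04644761]]
```

View pics/s2.png

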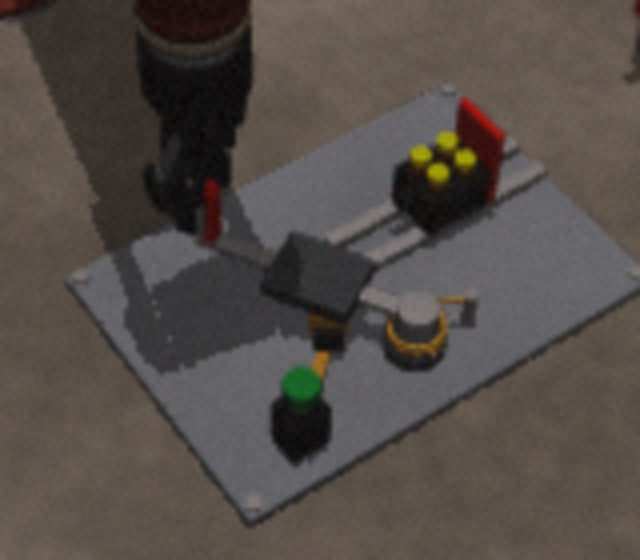

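Call:
{"api": "play_rows", "payload": {"motion": [[[0, -0.01, -0.3, 0, 0, 0, -1.1], [0, -0.02, -0.65, 0, 0, 0, -2.3], [0, -0.02, -0.65, 0, 0, 0, -2.3]]]}}

```text
t: 4.78
tool_pos: [0.4644, -0.0781, 0.0751]
tool_rot: [-0.864, 3.011, 0.002]
contact_force: [-4.9, 6.5, -2.7]
opening: 0.0423
```

Run:
```python
from h import *
status([.66,.68,.7],dr=-.003)
```

```text
t 4.875 cur [0.6333 0.1662] z 0.0752 yaw-err 0.43 open 0.0426
F [ 7.53  0.68 -3.  ] [8.1 8.1 6.4]
trig [[314.97, 235.81, 2675.0], [314.97, 235.82, 2695.0]]
[0, 0.08, -0.45, 0.21, -0.09, 0.5, -1.1]
[0, 0.07, -0.78, 0.21, -0.1, 0.5, -2.25]
[0, 0.05, -1.11, 0.22, -0.1, 0.5, -3.39]
```

Call:
{"api": "play_rows", "payload": {"motion": [[[0, 0.05, -0.45, 0.2, 0, 0.3, -1.1], [0, 0.05, -0.8, 0.2, 0, 0.3, -2.2], [0, 0.05, -0.8, 0.2, 0, 0.3, -2.2]]]}}

```text
t: 5.35
tool_pos: [0.468, -0.084, 0.0751]
tool_rot: [-0.924, 2.999, 0.003]
contact_force: [-5.3, 5.6, -2.7]
opening: 0.0429
```

Run:
```python
from h import *
status([.7,.72,.74],dr=-.003)
```

```text
t 5.45 cur [0.6745 0.1664] z 0.0751 yaw-err 0.3 open 0.0427
F [ 7.01  1.72 -3.02] [7.6 6.7 6.8]
trig [[314.96, 236.35, 2683.0], [314.97, 236.32, 2631.0]]
[0, 0.06, -0.43, 0.21, 0.03, 0.22, -1.16]
[0, 0.05, -0.76, 0.21, 0.03, 0.22, -2.31]
[0, 0.04, -1.09, 0.21, 0.03, 0.22, -3.45]
```

Call:
{"api": "play_rows", "payload": {"motion": [[[0, 0.05, -0.4, 0.2, 0, 0.2, -1.1], [0, 0.05, -0.4, 0.2, 0, 0.2, -1.1], [0, 0.05, -0.4, 0.2, 0, 0.2, -1.1]]]}}

```text
t: 5.92
tool_pos: [0.4696, -0.0863, 0.075]
tool_rot: [0.954, -2.993, -0.005]
contact_force: [-5.6, 5.2, -3.1]
opening: 0.0424
```

Run:
```python
from h import *
status([.7,.715,.73],dr=-.003)
```

```text
t 6.025 cur [0.6911 0.1664] z 0.075 yaw-err 0.48 open 0.0429
F [ 7.24  1.46 -3.11] [7.5 7.7 6.6]
trig [[314.94, 236.49, 2643.0], [314.91, 236.51, 2646.0]]
[0, 0.06, -0.15, 0.2, 0.19, 0.05, -0.04]
[0, 0.06, -0.4, 0.2, 0.19, 0.05, -0.9]
[0, 0.05, -0.65, 0.2, 0.19, 0.05, -1.75]
```

Call:
{"api": "play_rows", "payload": {"motion": [[[0, 0.05, -0.45, 0.2, 0, 0, -0.9], [0, 0.05, -0.45, 0.2, 0, 0, -0.9], [0, 0.05, -0.45, 0.2, 0, 0, -0.9]]]}}

```text
t: 6.5
tool_pos: [0.4716, -0.0893, 0.075]
tool_rot: [0.978, -2.985, -0.009]
contact_force: [-4.8, 4.3, -3.2]
opening: 0.043
```

Run:
```python
from h import *
status([.715,.73,.745],dr=-.003)
```

```text
t 6.6 cur [0.7122 0.1665] z 0.075 yaw-err 0.2 open 0.0427
F [ 6.44  1.44 -3.04] [6.3 6.3 6.7]
trig [[314.97, 236.69, 2655.0], [314.95, 236.63, 2660.0]]
[0, 0.05, -0.05, 0.2, 0.3, 0.07, 0.04]
[0, 0.05, -0.3, 0.2, 0.3, 0.07, -0.82]
[0, 0.05, -0.55, 0.19, 0.3, 0.07, -1.68]
```

Call:
{"api": "play_rows", "payload": {"motion": [[[0, 0.05, -0.45, 0.2, 0.2, 0, -1.3], [0, 0.05, -0.45, 0.2, 0.2, 0, -1.3], [0, 0.05, -0.45, 0.2, 0.2, 0, -1.3]]]}}

```text
t: 7.08
tool_pos: [0.4738, -0.0922, 0.0751]
tool_rot: [-1.013, 2.973, 0.006]
contact_force: [-4.1, 4.3, -2.7]
opening: 0.0427
```

Run:
```python
from h import *
status([.73,.745,.76],dr=-.003)
```

```text
t 7.175 cur [0.7345 0.1664] z 0.075 yaw-err 0.25 open 0.0428
F [ 6.05  1.08 -3.05] [5.9 6.2 6. ]
trig [[314.92, 236.7, 2663.0], [314.91, 236.67, 2632.0]]
[0, 0.06, 0.07, 0.2, 0.2, 0.11, 0.51]
[0, 0.06, -0.18, 0.2, 0.2, 0.11, -0.35]
[0, 0.05, -0.43, 0.2, 0.2, 0.11, -1.21]
```

Call:
{"api": "play_rows", "payload": {"motion": [[[0, 0.05, -0.4, 0.2, 0.2, 0, -1.2], [0, 0.05, -0.4, 0.2, 0.2, 0, -1.2], [0, 0.05, -0.4, 0.2, 0.2, 0, -1.2]]]}}

```text
t: 7.65
tool_pos: [0.4758, -0.0946, 0.0751]
tool_rot: [-1.044, 2.961, 0.004]
contact_force: [-4.5, 4.0, -3.3]
opening: 0.0427
```

Run:
```python
from h import *
status([.745,.76,.775],dr=-.003)
```

```text
t 7.75 cur [0.7536 0.1663] z 0.0751 yaw-err 0.38 open 0.0429
F [ 6.17  1.01 -3.08] [5.9 7.  5.6]
trig [[314.92, 236.73, 2682.0], [314.92, 236.73, 2669.0]]
[0, 0.07, 0.14, 0.21, 0.09, 0.16, 0.88]
[0, 0.07, -0.11, 0.21, 0.09, 0.16, 0.02]
[0, 0.07, -0.36, 0.21, 0.09, 0.16, -0.84]
```

Call:
{"api": "play_rows", "payload": {"motion": [[[0, 0.05, -0.45, 0.2, 0, 0.1, -1.2], [0, 0.05, -0.45, 0.2, 0, 0.1, -1.2], [0, 0.05, -0.45, 0.2, 0, 0.1, -1.2]]]}}

```text
t: 8.22
tool_pos: [0.4781, -0.0975, 0.075]
tool_rot: [-1.077, 2.951, 0.006]
contact_force: [-3.5, 4.7, -3.2]
opening: 0.0424
```

Run:
```python
from h import *
status([.775,.79],dr=-.003)
```

```text
t 8.325 cur [0.7754 0.1664] z 0.0751 yaw-err 0.37 open 0.0429
F [ 6.23  0.28 -3.15] [5.9 6.4 6.4]
trig [[314.94, 236.83, 2666.0], [314.94, 236.83, 2706.0]]
[0, 0.06, 0.01, 0.21, 0.19, 0.08, 0.38]
[0, 0.06, -0.24, 0.21, 0.19, 0.08, -0.48]
```

Call:
{"api": "play_rows", "payload": {"motion": [[[0, 0.05, -0.4, 0.2, 0.1, 0.1, -1.2], [0, 0.05, -0.4, 0.2, 0.1, 0.1, -1.2], [0, 0.05, -0.4, 0.2, 0.1, 0.1, -1.2]]]}}

```text
t: 8.8
tool_pos: [0.4802, -0.0999, 0.075]
tool_rot: [1.108, -2.939, -0.005]
contact_force: [-3.7, 3.3, -3.1]
opening: 0.0426
```

Run:
```python
from h import *
status([.79,.805],dr=-.003,save="pics/s3.png")
```

```text
t 8.9 cur [0.7945 0.1664] z 0.075 yaw-err 0.49 open 0.0431
F [ 5.64  0.73 -3.4 ] [4.9 5.8 6.2]
trig [[314.89, 236.87, 2733.0], [314.92, 236.88, 2732.0]]
[0, 0.06, 0.07, 0.2, 0.2, 0.01, 0.76]
[0, 0.06, -0.18, 0.2, 0.2, 0.01, -0.1]
```

View pics/s3.png

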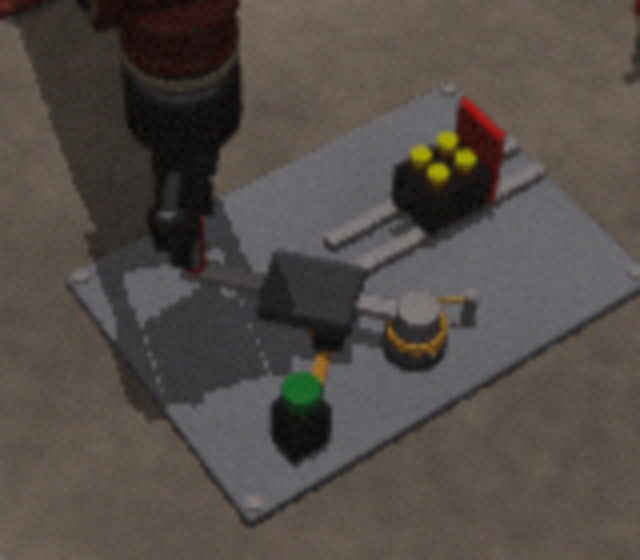

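Call:
{"api": "play_rows", "payload": {"motion": [[[0, 0.05, -0.4, 0.2, 0.1, 0, -1.4], [0, 0.05, -0.4, 0.2, 0.1, 0, -1.4], [0, 0.05, -0.4, 0.2, 0.1, 0, -1.4]]]}}

```text
t: 9.38
tool_pos: [0.4824, -0.1022, 0.075]
tool_rot: [1.145, -2.925, -0.005]
contact_force: [-4.2, 3.4, -4.0]
opening: 0.0427
```

Run:
```python
from h import *
status([.81,.825],dr=-.003)
```

```text
t 9.475 cur [0.8141 0.1662] z 0.075 yaw-err 0.8 open 0.0427
F [ 5.45  0.71 -4.03] [5.3 5.7 5.4]
trig [[314.92, 236.97, 2733.0], [314.89, 236.94, 2739.0]]
[0, 0.08, 0.07, 0.21, 0.18, 0.06, 1.04]
[0, 0.08, -0.18, 0.2, 0.18, 0.06, 0.18]
```

Call:
{"api": "play_rows", "payload": {"motion": [[[0, 0.05, -0.4, 0, 0.1, 0, -0.4], [0, 0.05, -0.4, 0, 0.1, 0, -0.4], [0, 0.05, -0.4, 0, 0.1, 0, -0.4]]]}}

```text
t: 9.95
tool_pos: [0.4842, -0.1044, 0.0766]
tool_rot: [1.156, -2.921, -0.007]
contact_force: [-5.5, 4.6, -3.8]
opening: 0.043
```

Run:
```python
from h import *
status([.83,.845],dr=-.003)
```

```text
t 10.05 cur [0.831  0.1663] z 0.0767 yaw-err 0.26 open 0.0427
F [ 6.23  0.62 -3.67] [7.1 6.  5.6]
trig [[314.91, 236.93, 2709.0], [314.93, 236.94, 2734.0]]
[0, 0.07, 0.02, 0.37, 0.23, 0.07, 0.32]
[0, 0.07, -0.23, 0.37, 0.23, 0.08, -0.54]
```

Call:
{"api": "play_rows", "payload": {"motion": [[[0, 0.05, -0.4, 0.3, 0.1, 0, -1.0], [0, 0.05, -0.4, 0.3, 0.1, 0, -1.0], [0, 0.05, -0.4, 0.3, 0.1, 0, -1.0]]]}}

```text
t: 10.52
tool_pos: [0.4867, -0.107, 0.0764]
tool_rot: [-1.182, 2.91, 0.006]
contact_force: [-5.5, 3.5, 0.8]
opening: 0.0426
```

Run:
```python
from h import *
status([.845,.86],dr=-.003)
```

```text
t 10.625 cur [0.8527 0.1663] z 0.0764 yaw-err 0.05 open 0.0428
F [6.54 1.68 0.52] [6.3 6.9 6.4]
trig [[314.92, 236.92, 2701.0], [314.93, 236.95, 2732.0]]
[0, 0.07, 0.13, 0.34, 0.19, 0.1, 0.49]
[0, 0.07, -0.12, 0.34, 0.19, 0.1, -0.37]
```

Call:
{"api": "play_rows", "payload": {"motion": [[[0, 0.05, -0.4, 0.2, 0.1, 0, -1.0], [0, 0.05, -0.4, 0.2, 0.1, 0, -1.0], [0, 0.05, -0.4, 0.2, 0.1, 0, -1.0]]]}}

```text
t: 11.1
tool_pos: [0.4889, -0.1093, 0.0765]
tool_rot: [-1.208, 2.899, 0.006]
contact_force: [-4.8, 3.8, -2.1]
opening: 0.0424
```

Run:
```python
from h import *
status([.865,.88],dr=-.003)
```

```text
t 11.2 cur [0.8719 0.1664] z 0.0765 yaw-err -0.02 open 0.0428
F [ 6.19  0.81 -2.16] [6.1 6.5 6. ]
trig [[314.9, 236.93, 2748.0], [314.91, 236.94, 2713.0]]
[0, 0.07, 0.11, 0.36, 0.2, 0.12, 0.38]
[0, 0.07, -0.14, 0.36, 0.19, 0.12, -0.48]
```

Call:
{"api": "play_rows", "payload": {"motion": [[[0, 0.05, -0.35, 0.2, 0.1, 0, -1.0], [0, 0.05, -0.35, 0.2, 0.1, 0, -1.0], [0, 0.05, -0.35, 0.2, 0.1, 0, -1.0]]]}}

```text
t: 11.68
tool_pos: [0.4909, -0.1112, 0.0766]
tool_rot: [-1.234, 2.888, 0.006]
contact_force: [-4.5, 3.1, -2.7]
opening: 0.0426
```

Run:
```python
from h import *
status([.88,.895],dr=-.003,save="pics/s4.png")
```

```text
t 11.775 cur [0.8884 0.1663] z 0.0766 yaw-err 0.06 open 0.0426
F [ 5.64  0.48 -2.79] [5.4 6.  5.5]
trig [[314.92, 236.91, 2708.0], [314.86, 236.88, 2759.0]]
[0, 0.07, 0.14, 0.36, 0.19, 0.15, 0.55]
[0, 0.07, -0.11, 0.36, 0.19, 0.15, -0.31]
```

View pics/s4.png

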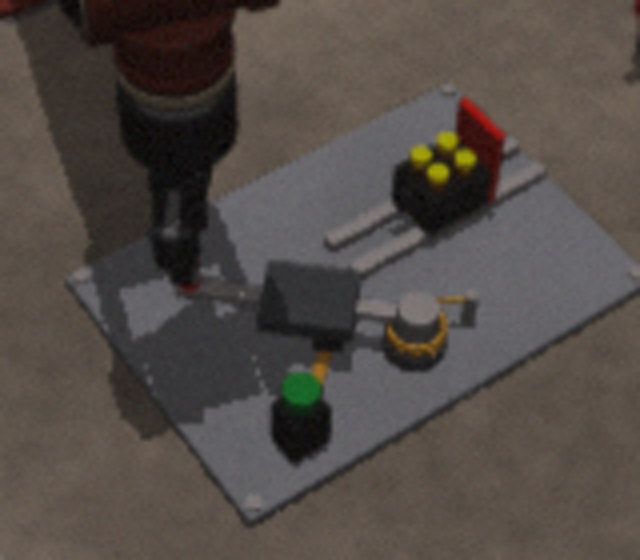

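Call:
{"api": "play_rows", "payload": {"motion": [[[0, 0.05, -0.35, 0.2, 0.1, 0.1, -1.0], [0, 0.05, -0.35, 0.2, 0.1, 0.1, -1.0], [0, 0.05, -0.35, 0.2, 0.1, 0.1, -1.0]]]}}

```text
t: 12.25
tool_pos: [0.493, -0.1131, 0.0766]
tool_rot: [-1.26, 2.878, 0.005]
contact_force: [-4.1, 3.0, -3.1]
opening: 0.0427
```

Run:
```python
from h import *
status([.895,.91],dr=-.003)
```

```text
t 12.35 cur [0.9053 0.1663] z 0.0766 yaw-err 0.12 open 0.0427
F [ 5.15  0.57 -3.67] [5.1 5.  5.4]
trig [[314.92, 236.8, 2676.0], [314.94, 236.8, 2691.0]]
[0, 0.07, 0.17, 0.36, 0.18, 0.08, 0.71]
[0, 0.07, -0.08, 0.36, 0.18, 0.08, -0.15]
```

Call:
{"api": "play_rows", "payload": {"motion": [[[0, 0.05, -0.35, 0.2, 0.1, 0.1, -1.0], [0, 0.05, -0.35, 0.2, 0.1, 0.1, -1.0], [0, 0.05, -0.35, 0.2, 0.1, 0.1, -1.0]]]}}

```text
t: 12.82
tool_pos: [0.4951, -0.1151, 0.0766]
tool_rot: [1.285, -2.865, -0.004]
contact_force: [-4.9, 3.0, -4.0]
opening: 0.0426
```

Run:
```python
from h import *
status([.91,.925],dr=-.003)
```

```text
t 12.925 cur [0.9231 0.1663] z 0.0767 yaw-err 0.14 open 0.0428
F [ 5.62  0.49 -3.72] [5.6 5.5 5.7]
trig [[314.94, 236.62, 2691.0], [314.91, 236.6, 2717.0]]
[0, 0.06, 0.22, 0.37, 0.14, 0.01, 0.89]
[0, 0.07, -0.03, 0.37, 0.14, 0.01, 0.03]
```

Call:
{"api": "play_rows", "payload": {"motion": [[[0, 0.05, -0.35, 0.2, 0.1, 0, -1.0], [0, 0.05, -0.35, 0.2, 0.1, 0, -1.0], [0, 0.05, -0.35, 0.2, 0.1, 0, -1.0]]]}}

```text
t: 13.4
tool_pos: [0.4976, -0.1173, 0.0766]
tool_rot: [-1.311, 2.855, 0.002]
contact_force: [-4.8, 3.2, -2.1]
opening: 0.0429
```

Run:
```python
from h import *
status([.925,.94],dr=-.003)
```

```text
t 13.5 cur [0.9429 0.1664] z 0.0766 yaw-err 0.01 open 0.0425
F [ 5.13  0.29 -2.93] [5.7 5.1 4.6]
trig [[314.93, 236.22, 2690.0], [314.94, 236.22, 2702.0]]
[0, 0.06, 0.3, 0.36, 0.07, 0.04, 1.03]
[0, 0.06, 0.05, 0.36, 0.07, 0.04, 0.18]
```

Call:
{"api": "play_rows", "payload": {"motion": [[[0, 0.05, -0.28, 0.2, 0.1, 0, -0.7], [0, 0.05, -0.28, 0.2, 0.1, 0, -0.7], [0, 0.05, -0.28, 0.2, 0.1, 0, -0.7]]]}}

```text
t: 13.98
tool_pos: [0.4993, -0.1188, 0.0766]
tool_rot: [-1.328, 2.846, 0.002]
contact_force: [-5.6, 3.8, -1.8]
opening: 0.0427
```

Run:
```python
from h import *
status([.94,.955],dr=-.003)
```

```text
t 14.075 cur [0.9565 0.1664] z 0.0766 yaw-err -0.06 open 0.0427
F [ 6.16  0.18 -1.69] [6.7 6.  5.8]
trig [[314.94, 235.14, 2734.0], [314.96, 235.13, 2722.0]]
[0, 0.06, 0.28, 0.36, 0.04, 0.07, 0.88]
[0, 0.06, 0.03, 0.36, 0.04, 0.07, 0.02]
```

Call:
{"api": "play_rows", "payload": {"motion": [[[0, 0, 0.4, 0.2, 0, 0, 0], [0, 0, 0.8, 0.2, 0, 0, 0], [0, 0, 1.2, 0.2, 0, 0, 0], [0, 0, 1.3, 0.2, 0, 0, 0], [0, 0, 1.3, 0.2, 0, 0, 0]]]}}

```text
t: 14.8
tool_pos: [0.4895, -0.1105, 0.0748]
tool_rot: [-1.328, 2.846, 0.001]
contact_force: [0.7, 0.8, -0.0]
opening: 0.0426
```

Run:
```python
from h import *
status([],save="pics/s5.png")
im=ctrl.get_image("wrist");cv2.imwrite("pics/w5.png",im["color"][:,:,::-1])
```

```text
t 14.9 cur [0.8793 0.1669] z 0.0746 yaw-err 4.36 open 0.0425
F [-0.25  0.06  0.32] [ 0.  -0.2 -0.5]
trig [[314.94, 235.13, 2721.0], [314.98, 235.15, 2717.0]]
```

View pics/w5.png

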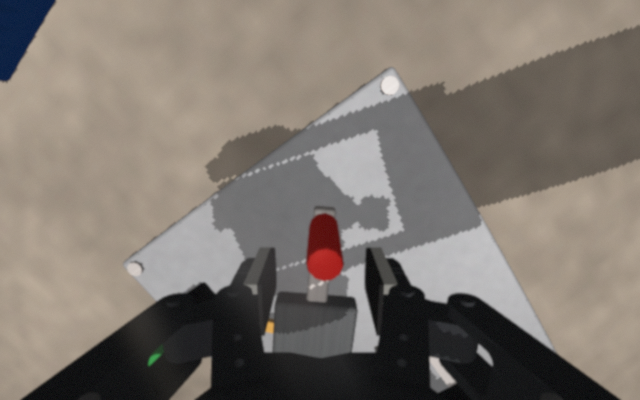

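View pics/s5.png

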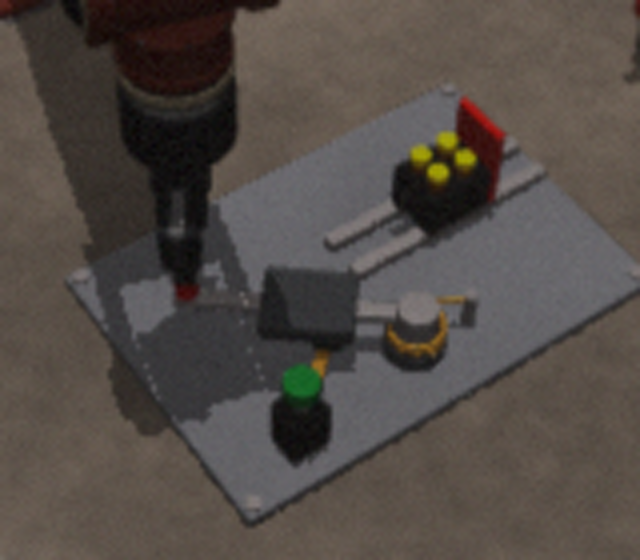

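Run:
```python
from h import *
t=np.array([[210,265],[256,269],[204,303],[250,309]]);t=(t+.5)/5.9-.5+[235,155]
def r(p): return (proj(w2(POSE,[-.035+p[1],.047+p[0],.079]),*C["top"])-t.mean(0)).ravel()
print("tb",least_squares(r,[.03,0]).x)
o=ctrl.get_obs()
up=o["tool_pos"]+[0,0,.1];y=175.3
print(row(up,140.8-.6,o))
for yr in(.2,.18):
  print(row(w2(POSE,[-.035,yr,.175])[0],y,o),w2(POSE,[-.035,yr,.15]))
```

```text
tb [ 0.04797559 -0.00086566]
[-0.01, 0.01, -10.0, 0.05, 0.06, -0.17]
[-27.5, 18.04, -10.01, 0.03, 0.08, -35.27] [[0.52775339 0.21596606 0.15      ]]
[-25.87, 16.88, -10.01, 0.03, 0.08, -35.27] [[0.52611383 0.19603337 0.15      ]]
```

Call:
{"api": "play_rows", "payload": {"motion": [[[0, 0, 0, -3, 0, 0, 0], [0, 0, 0, -7, 0, 0, 0], [0, 0, 0, -10, 0, 0, 0], [0, 0, 0, -10, 0, 0, 0], [1, -7, 4.5, -10, 0, 0, -9], [1, -13, 8.5, -10, 0, 0, -18], [1, -19, 12.5, -10, 0, 0, -27], [1, -25.9, 16.9, -10, 0, 0, -35.3], [1, -25.9, 16.9, -10, 0, 0, -35.3], [1, -25.9, 16.9, -10, 0, 0, -35.3], [1, -25.9, 16.9, -10, 0, 0, -35.3]]]}}

```text
t: 16.42
tool_pos: [0.5254, 0.1962, 0.1732]
tool_rot: [2.129, -2.308, -0.003]
contact_force: [0.3, -0.7, -1.0]
opening: -0.0001
```

Run:
```python
from h import *
o=ctrl.get_obs();print(o["contact_force"],o["opening"],o["tool_pos"])
print(trig("pics/s6.png"))
im=ctrl.get_image("wrist");cv2.imwrite("pics/w6.png",im["color"][:,:,::-1])
o=ctrl.get_obs()
for yr in (.18,.14,.1,.096,.094): print(yr,row(w2(POSE,[-.035,yr,.073])[0],175.3,o))
```

```text
[ 0.29923858 -0.69788427 -0.99743499] -0.00010899019205220222 [0.52536724 0.19615238 0.17322703]
(np.float64(315.0085172280294), np.float64(235.11614401858304), np.int64(2583))
0.18 [-0.07, -0.04, 10.09, 0.08, 0.04, -0.05]
0.14 [3.93, -0.04, 10.09, 0.08, 0.04, -0.05]
0.1 [7.93, -0.04, 10.09, 0.08, 0.04, -0.05]
0.096 [8.33, -0.04, 10.09, 0.08, 0.04, -0.05]
0.094 [8.53, -0.04, 10.09, 0.08, 0.04, -0.05]
```

View pics/s6.png

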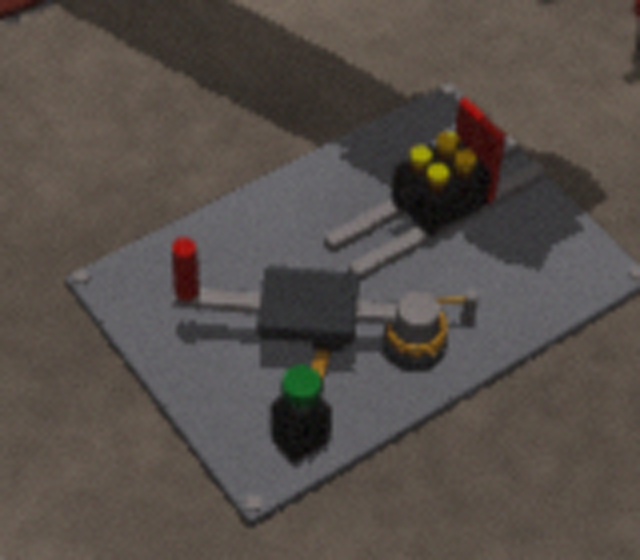

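View pics/w6.png

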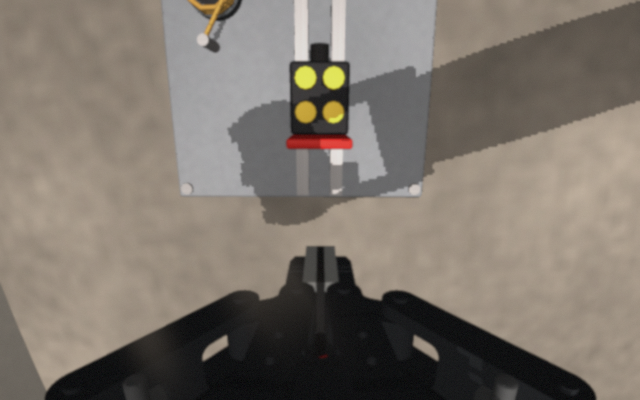

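Call:
{"api": "play_rows", "payload": {"motion": [[[1, 0, 0, 5, 0, 0, 0], [1, 0, 0, 10, 0, 0, 0], [1, 0, 0, 10, 0, 0, 0], [1, 2.0, 0, 10, 0, 0, 0], [1, 3.0, 0, 10, 0, 0, 0], [1, 4.0, 0, 10, 0, 0, 0], [1, 5.0, 0, 10, 0, 0, 0], [1, 6.0, 0, 10, 0, 0, 0], [1, 7.0, 0, 10, 0, 0, 0], [1, 7.7, 0, 10, 0, 0, 0], [1, 7.7, 0, 10, 0, 0, 0], [1, 7.7, 0, 10, 0, 0, 0]]]}}

```text
t: 18.02
tool_pos: [0.5193, 0.1187, 0.0739]
tool_rot: [2.127, -2.311, -0.003]
contact_force: [-0.1, 0.4, 0.4]
opening: 0.0002
```

```bash
cat >> h.py <<'E'
def blk():
    F=[]
    for i in range(3): o=ctrl.get_obs();F.append(o["contact_force"]);t=trig("pics/b.png")
    c,s=np.cos(POSE[2]),np.sin(POSE[2]);d=o["tool_pos"][:2]-POSE[:2];F=np.mean(F,0)
    print("t",o["t"],"rapper xy",c*d[0]+s*d[1],-s*d[0]+c*d[1],"z",o["tool_pos"][2],"F along rapper y",-s*F[0]+c*F[1],F.round(2),"trig",t[1])
E
python3 - <<'E'
from h import *
blk()
E
```

```text
t 18.125 rapper xy -0.03542829101767831 0.10251111699805984 z 0.0739004864559984 F along rapper y 0.03833526575210361 [ 0.28  0.02 -0.06] trig 235.1250922509225
```

View pics/b.png

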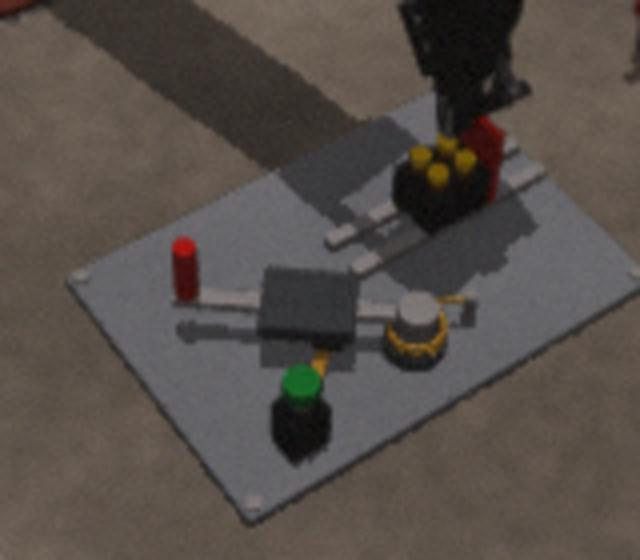

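Run:
```python
from h import *
im=ctrl.get_image("wrist");cv2.imwrite("pics/w7.png",im["color"][:,:,::-1])
im=ctrl.get_image("top")["color"][155:255,235:370,::-1];cv2.imwrite("pics/t7.png",cv2.resize(im,None,fx=5.9,fy=5.9,interpolation=cv2.INTER_CUBIC))
```

```text
(no output)
```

View pics/w7.png

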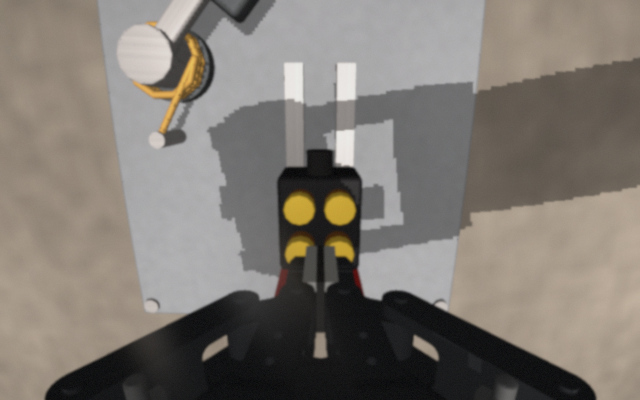

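View pics/t7.png

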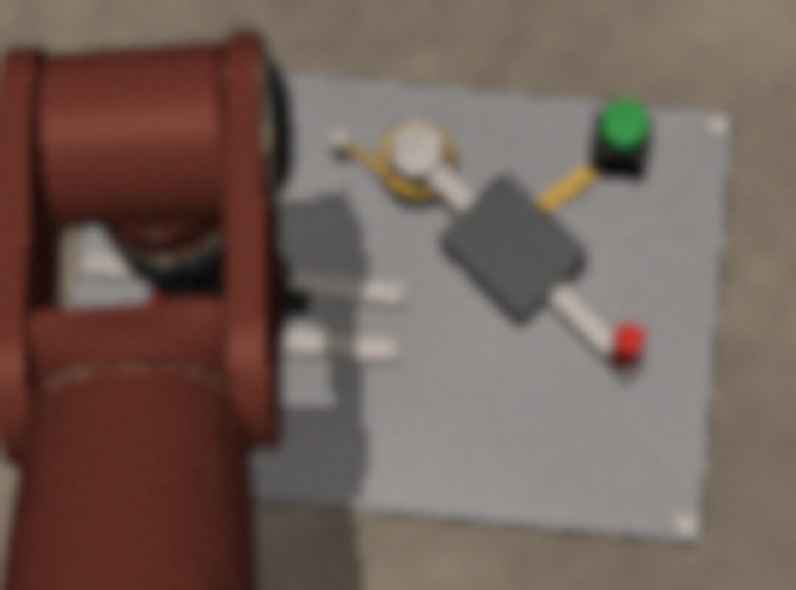

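Run:
```python
from h import *
im=ctrl.get_image("scene");
cv2.imwrite("pics/s8.png",cv2.resize(im["color"][140:230,310:410,::-1],None,fx=8,fy=6.6,interpolation=cv2.INTER_CUBIC))
def cr(p): return ((p-[310,140]+.5)*[8,6.6]).round(0).tolist()
o=ctrl.get_obs();print("tcp",cr(proj(o["tool_pos"],*C["scene"])))
for tb in(0,.03,.048,.065):
  print(tb,"plate outer top L/R, bottom L/R",cr(proj(w2(POSE,[[-.06,.085+tb,.1],[-.01,.085+tb,.1],[-.06,.085+tb,.022],[-.01,.085+tb,.022]]),*C["scene"])))
```

```text
tcp [[340.0, 258.0]]
0 plate outer top L/R, bottom L/R [[270.0, 204.0], [351.0, 271.0], [257.0, 314.0], [334.0, 379.0]]
0.03 plate outer top L/R, bottom L/R [[332.0, 178.0], [413.0, 243.0], [315.0, 288.0], [393.0, 352.0]]
0.048 plate outer top L/R, bottom L/R [[368.0, 162.0], [450.0, 227.0], [350.0, 272.0], [428.0, 336.0]]
0.065 plate outer top L/R, bottom L/R [[402.0, 148.0], [484.0, 212.0], [383.0, 258.0], [460.0, 321.0]]
```

View pics/s8.png

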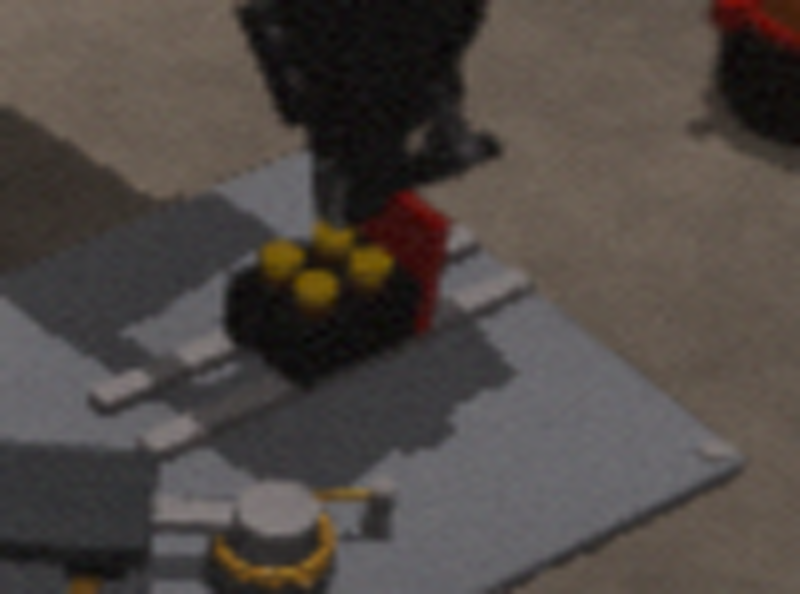

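Run:
```python
from h import *
im=ctrl.get_image("wrist");o=ctrl.get_obs();a=(im["mtx"],im["D"],im["T"])
print("tcp",o["tool_pos"],proj(o["tool_pos"],*a),"cam",im["T"][:3,3],-np.array(im["T"])[:3,2])
for tb in(0.01,.03,.048):
  print(tb,proj(w2(POSE,[[-.06,.085+tb,.1],[-.01,.085+tb,.1],[-.035,.047+tb,.079],[-.035,.017+tb,.062]]),*a).round(0).tolist())
for dx in(0,.01):
  for z in (0,.02,.04): print(dx,z,proj(o["tool_pos"]+np.array([0,dx,z]),*a).round(0))
```

```text
tcp [0.5192991  0.11876817 0.07388274] [[320.06009839 241.11834291]] cam [0.51380168 0.04837288 0.24412238] [ 0.02119321  0.2780607  -0.96032968]
0.01 [[371.0, 247.0], [268.0, 248.0], [319.0, 163.0], [319.0, 103.0]]
0.03 [[369.0, 284.0], [270.0, 284.0], [319.0, 200.0], [319.0, 140.0]]
0.048 [[367.0, 315.0], [271.0, 315.0], [319.0, 232.0], [319.0, 172.0]]
0 0 [[320. 241.]]
0 0.02 [[320. 256.]]
0 0.04 [[320. 275.]]
0.01 0 [[321. 257.]]
0.01 0.02 [[322. 274.]]
0.01 0.04 [[322. 295.]]
```

Call:
{"api": "play_rows", "payload": {"motion": [[[1, 0, 0, -5, 0, 0, 0], [1, 0, 0, -8, 0, 0, 0], [1, 0, 0, -8, 0, 0, 0], [1, -4, 0, -8, 0, 0, 0], [1, -7, 0, -8, 0, 0, 0], [1, -7, 0, -8, 0, 0, 0], [1, -7, 0, -4, 0, 0, 0], [1, -7, 0, 0, 0, 0, 0], [1, -7, 0, 0.3, 0, 0, 0], [1, -7, 0, 0.3, 0, 0, 0]]]}}

```text
t: 19.62
tool_pos: [0.5253, 0.188, 0.0714]
tool_rot: [2.127, -2.311, -0.002]
contact_force: [0.5, -1.2, 0.0]
opening: 0.0002
```

Run:
```python
from h import *
blk()
im=ctrl.get_image("scene");
cv2.imwrite("pics/s9.png",cv2.resize(im["color"][140:230,310:410,::-1],None,fx=8,fy=6.6,interpolation=cv2.INTER_CUBIC))
im=ctrl.get_image("wrist");cv2.imwrite("pics/w9.png",im["color"][:,:,::-1])
```

```text
t 19.725 rapper xy -0.03387227897992228 0.17255987717929358 z 0.07308962773932856 F along rapper y -0.42181673157028504 [ 0.54 -0.47  0.59] trig 235.1244875139769
```

View pics/s9.png

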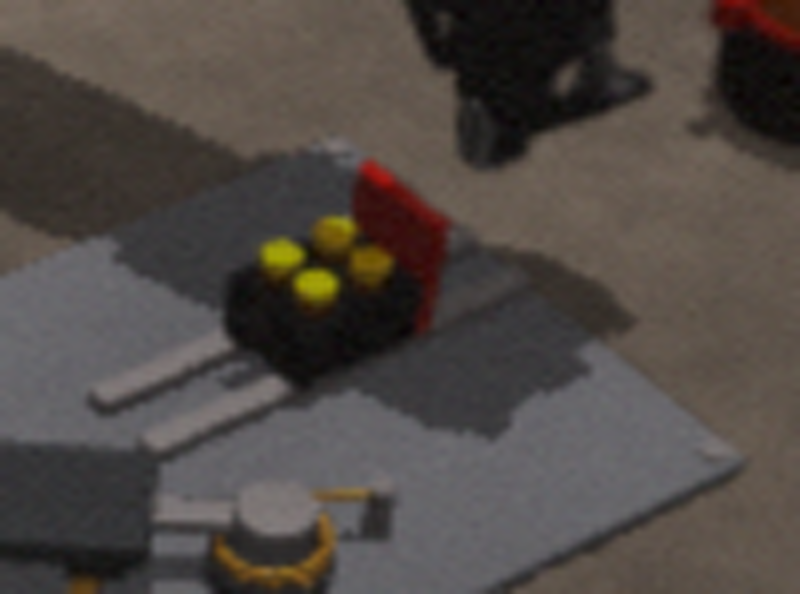

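View pics/w9.png

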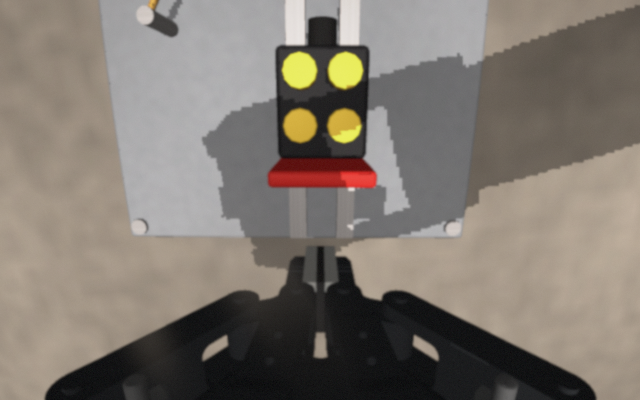

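Run:
```python
from h import *
o=ctrl.get_obs()
print(o["q"],o["tool_pos"])
for z in(-.0,.01,.02,.03,.04): print(z,((proj(o["tool_pos"]+np.array([0,0,z]),*C["scene"])-[310,140]+.5)*[8,6.6]).round(0))
im=ctrl.get_image("scene")["color"][100:180,340:420,::-1]
cv2.imwrite("pics/s10.png",np.clip(cv2.resize(im,None,fx=7,fy=7,interpolation=cv2.INTER_CUBIC).astype(float)*2,0,255).astype(np.uint8))
```

```text
[ 2.10555783e-01  1.34775183e-02  1.88092732e+00  1.10637753e-03
  1.24530495e+00 -2.84869860e+00] [0.52632209 0.18869213 0.07278738]
-0.0 [[480. 200.]]
0.01 [[483. 186.]]
0.02 [[486. 172.]]
0.03 [[490. 157.]]
0.04 [[493. 142.]]
```

View pics/s10.png

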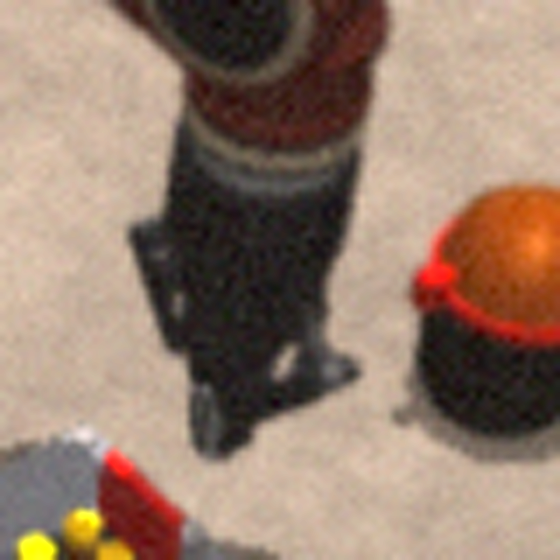

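Call:
{"api": "play_rows", "payload": {"motion": [[[1, 0, 0, 2.8, 0, 0, 0], [1, 0, 0, 2.8, 0, 0, 0], [1, 1.5, 0, 2.8, 0, 0, 0], [1, 2.5, 0, 2.8, 0, 0, 0], [1, 3.5, 0, 2.8, 0, 0, 0], [1, 4.5, 0, 2.8, 0, 0, 0], [1, 4.5, 0, 2.8, 0, 0, 0]]]}}

```text
t: 20.8
tool_pos: [0.5224, 0.1429, 0.0445]
tool_rot: [-2.125, 2.311, -0.0]
contact_force: [0.8, -0.0, -0.6]
opening: 0.0001
```

Run:
```python
from h import *
blk()
im=ctrl.get_image("scene");
cv2.imwrite("pics/s11.png",cv2.resize(im["color"][140:230,310:410,::-1],None,fx=8,fy=6.6,interpolation=cv2.INTER_CUBIC))
```

```text
t 20.9 rapper xy -0.03455488136987557 0.12742376567276553 z 0.04426422892064792 F along rapper y -0.014789915213639409 [ 0.32 -0.04 -0.45] trig 235.1584339553604
```

View pics/s11.png

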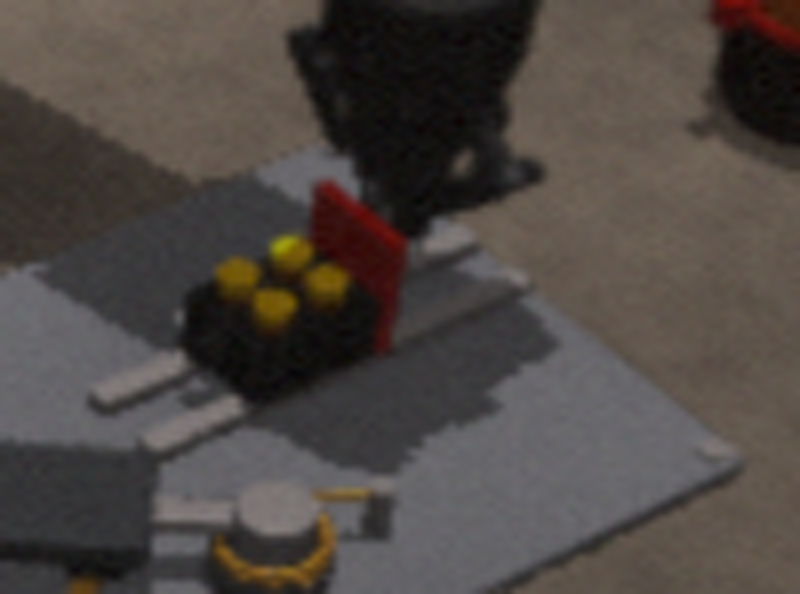

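Call:
{"api": "play_rows", "payload": {"motion": [[[1, 0.9, 0, 0, 0, 0, 0], [1, 1.8, 0, 0, 0, 0, 0], [1, 2.6, 0, 0, 0, 0, 0], [1, 2.9, 0, 0, 0, 0, 0], [1, 3.1, 0, 0, 0, 0, 0], [1, 3.1, 0, 0, 0, 0, 0]]]}}

```text
t: 21.75
tool_pos: [0.5196, 0.1132, 0.0442]
tool_rot: [-2.127, 2.31, 0.001]
contact_force: [0.2, 2.4, 0.3]
opening: -0.0001
```

Run:
```python
from h import *
blk()
```

```text
t 21.85 rapper xy -0.034672933757171724 0.09690072472944407 z 0.04416574583408317 F along rapper y 2.0031374031410536 [-0.39  2.04  0.59] trig 235.13484792964456
```

Call:
{"api": "play_rows", "payload": {"motion": [[[1, 0.3, 0, 0, 0, 0, 0], [1, 0.5, 0, 0, 0, 0, 0], [1, 0.5, 0, 0, 0, 0, 0]]]}}

```text
t: 22.28
tool_pos: [0.5196, 0.1133, 0.0444]
tool_rot: [-2.121, 2.304, 0.011]
contact_force: [1.9, 19.2, -1.3]
opening: -0.0003
```

Run:
```python
from h import *
blk()
```

```text
t 22.375 rapper xy -0.03465951353528269 0.09702838340809362 z 0.04439897337409197 F along rapper y 19.183770807056984 [ 1.97 19.09 -1.02] trig 235.12664714494875
```

View pics/b.png

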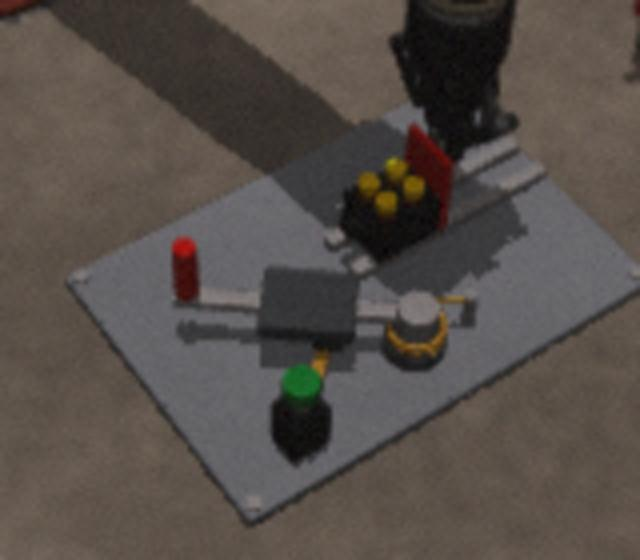

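Run:
```python
from h import *
o=ctrl.get_obs()
print(row(w2(POSE,[.08,-.118,.17])[0],175.3,o))
```

```text
[21.35, -11.49, -12.79, -0.09, 0.67, -0.02]
```

Call:
{"api": "play_rows", "payload": {"motion": [[[1, -1.5, 0, 0, 0, 0, 0], [1, -3, 0, 0, 0, 0, 0], [1, -3, 0, -6, 0, 0, 0], [1, -3, 0, -12, 0, 0, 0], [1, -3, 0, -12.8, 0, 0, 0], [1, 2, -3, -12.8, 0, 0.6, 0], [1, 7, -6, -12.8, 0, 0.6, 0], [1, 12, -8, -12.8, 0, 0.6, 0], [1, 17, -10, -12.8, 0, 0.6, 0], [1, 21.3, -11.5, -12.8, 0, 0.6, 0], [1, 21.3, -11.5, -12.8, 0, 0.6, 0], [1, 21.3, -11.5, -12.8, 0, 0.6, 0]]]}}

```text
t: 23.92
tool_pos: [0.6258, -0.0571, 0.1663]
tool_rot: [1.986, -2.381, 0.059]
contact_force: [-0.0, -0.9, 1.2]
opening: 0.0001
```

Run:
```python
from h import *
blk()
im=ctrl.get_image("wrist");cv2.imwrite("pics/w12.png",im["color"][:,:,::-1])
o=ctrl.get_obs()
print(proj(w2(POSE,[[.08,-.118,.088]]),im["mtx"],im["D"],im["T"]),proj(o["tool_pos"],im["mtx"],im["D"],im["T"]))
print(row(w2(POSE,[.08,-.118,.1])[0],175.3,o))
```

```text
t 24.025 rapper xy 0.08494949713222563 -0.06380748347179829 z 0.16673450283935873 F along rapper y -0.571412943171075 [-0.81 -0.51  0.42] trig 235.22043519394512
[[319.88585174 139.51333272]] [[320.01551927 241.43055656]]
[5.1, -0.01, 6.99, -0.1, -3.16, -5.58]
```

View pics/w12.png

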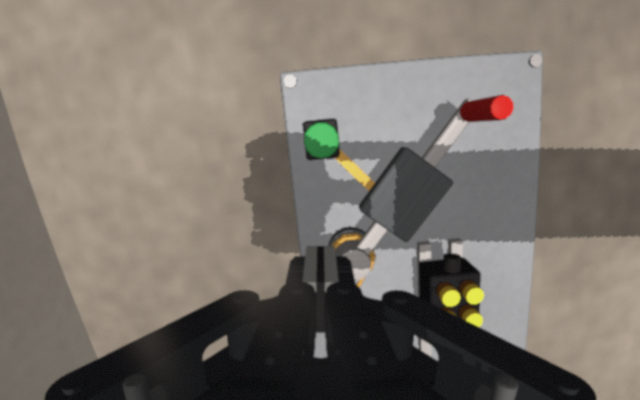

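View pics/b.png

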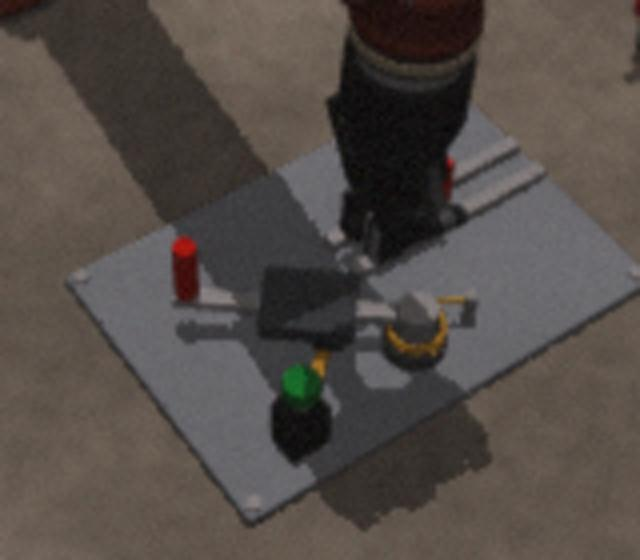

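Run:
```python
from h import *
o=ctrl.get_obs();print(o["q"])
print(row(w2(POSE,[.08,-.118,.165])[0],115,o),row(w2(POSE,[.08,-.118,.165])[0],155,o))
```

```text
[-0.18134576  0.08605426  1.64094961 -0.05568369  1.41026824 -3.13464377]
[5.46, -0.04, 0.5, -1.74, -2.78, 54.7] [5.46, -0.04, 0.5, -0.66, -3.1, 14.71]
```

Call:
{"api": "play_rows", "payload": {"motion": [[[1, 0, 0, 0.3, -0.4, -0.8, 10], [1, 1, 0, 0.3, -0.8, -1.6, 20], [1, 2, 0, 0.3, -1.1, -2, 30], [1, 3.5, 0, 0.4, -1.4, -2.4, 40], [1, 5, 0, 0.5, -1.6, -2.7, 50], [1, 5.45, 0, 0.5, -1.7, -2.8, 54.7], [1, 5.45, 0, 0.5, -1.7, -2.8, 54.7], [1, 5.45, 0, 0.5, -1.7, -2.8, 54.7], [1, 5.45, 0, 0.5, -1.7, -2.8, 54.7]]]}}

```text
t: 25.25
tool_pos: [0.616, -0.1098, 0.1651]
tool_rot: [-0.682, 3.066, -0.001]
contact_force: [-0.4, -0.9, 0.6]
opening: -0.0005
```

Run:
```python
from h import *
blk()
o=ctrl.get_obs()
print(row(w2(POSE,[.08,-.118,.1])[0],115,o),row(w2(POSE,[.08,-.118,.07])[0],115,o))
```

```text
t 25.35 rapper xy 0.07970111925005013 -0.11756369759338528 z 0.16501853769240205 F along rapper y -0.4723005809663604 [-0.   -0.47  0.24] trig 235.48209099709584
[-0.01, -0.04, 6.5, -0.03, 0.03, 0.04] [-0.0, -0.04, 9.5, -0.03, 0.03, 0.04]
```

View pics/b.png

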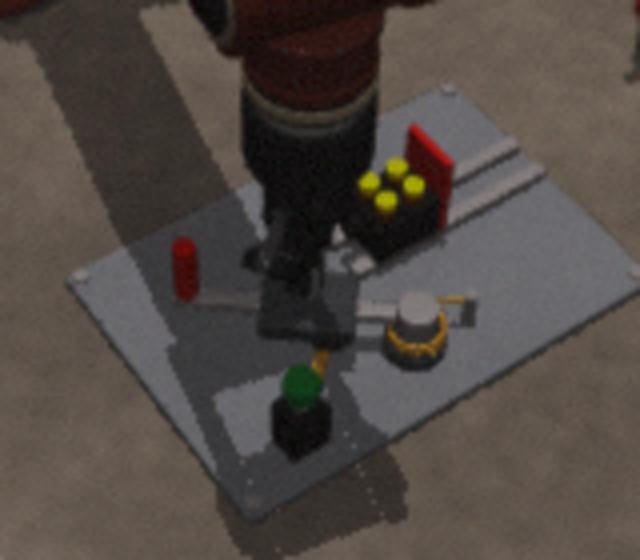

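Call:
{"api": "play_rows", "payload": {"motion": [[[1, 0, 0, 4, 0, 0, 0], [1, 0, 0, 8, 0, 0, 0], [1, 0, 0, 9, 0, 0, 0], [1, 0, 0, 9, 0, 0, 0]]]}}

```text
t: 25.9
tool_pos: [0.616, -0.1099, 0.0749]
tool_rot: [0.681, -3.067, -0.0]
contact_force: [-0.7, 0.2, 0.1]
opening: 0.0004
```

Run:
```python
from h import *
blk()
```

```text
t 26.0 rapper xy 0.08120316673923507 -0.11792645570178854 z 0.07714649920417133 F along rapper y 0.0068066494337453605 [-0.27  0.03  0.22] trig 236.5202231520223
```

View pics/b.png

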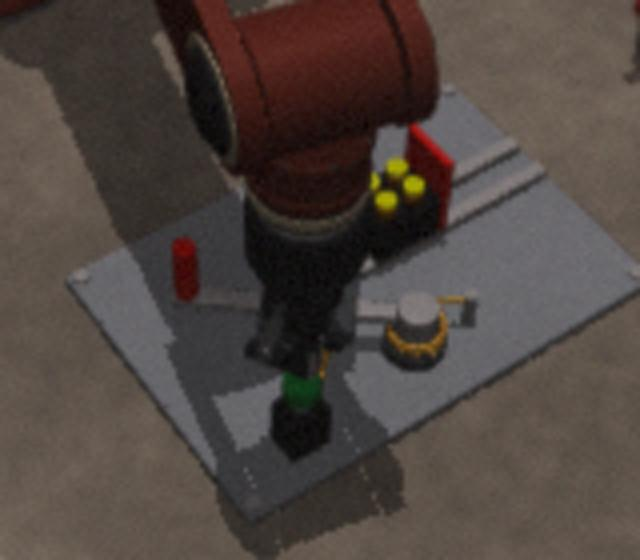

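Call:
{"api": "play_rows", "payload": {"motion": [[[1, 0, 0, 0.8, 0, 0, 0], [1, 0, 0, 1.6, 0, 0, 0], [1, 0, 0, 2.2, 0, 0, 0], [1, 0, 0, 2.6, 0, 0, 0], [1, 0, 0, 2.6, 0, 0, 0]]]}}

```text
t: 26.68
tool_pos: [0.6183, -0.1107, 0.0517]
tool_rot: [-0.68, 3.062, -0.004]
contact_force: [0.3, 0.2, 4.7]
opening: 0.0001
```

Run:
```python
from h import *
blk()
```

```text
t 26.775 rapper xy 0.081950170697554 -0.11809866777448035 z 0.051946680112023975 F along rapper y 0.08842567911490741 [-0.03  0.09  4.28] trig 240.4431137724551
```

View pics/b.png

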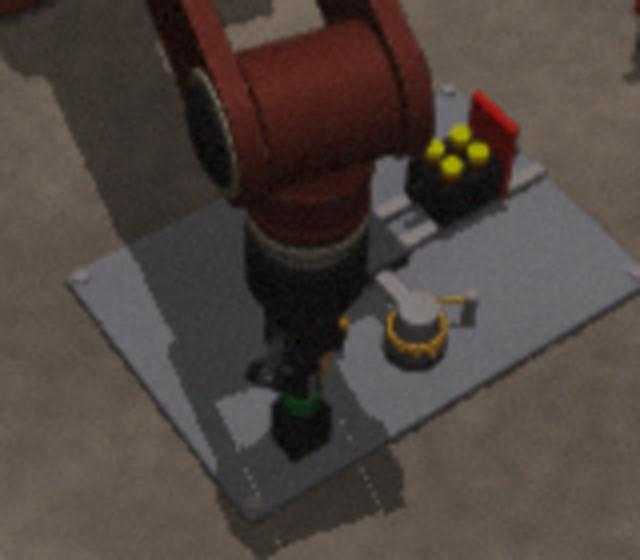

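Call:
{"api": "play_rows", "payload": {"motion": [[[1, 0, 0, -3, 0, 0, 0], [1, 0, 0, -7, 0, 0, 0], [1, 0, 0, -12, 0, 0, 0], [1, 0, 6, -14, 0, 0, 0], [1, 0, 12, -14, 0, 0, 0], [1, 0, 18, -14, 0, 0, 0], [1, 0, 18, -14, 0, 0, 0], [1, 0, 18, -14, 0, 0, 0]]]}}

```text
t: 27.82
tool_pos: [0.5409, 0.0526, 0.1906]
tool_rot: [-0.681, 3.063, -0.005]
contact_force: [0.1, -0.8, 0.3]
opening: -0.0003
```

Run:
```python
from h import *
blk()
im=ctrl.get_image("top");a=im["color"];
cv2.imwrite("pics/t13.png",cv2.resize(a[155:255,235:370,::-1],None,fx=5.9,fy=5.9,interpolation=cv2.INTER_CUBIC))
im=ctrl.get_image("scene")["color"];cv2.imwrite("pics/sfull.png",im[:,:,::-1])
c=im[150:215,320:390].astype(int);m=(c[:,:,0]>100)&(c[:,:,1]>100)&(c[:,:,2]<60);yy,xx=np.nonzero(m);p=np.array([xx.mean()+320,yy.mean()+150]);print("caps",p,m.sum())
for tb in(.045,.055,.06,.065):print(tb,proj(w2(POSE,[-.035,.047+tb,.079]),*C["scene"]))
```

```text
t 27.925 rapper xy -0.00786639231524494 0.03746166609361329 z 0.1908507150166976 F along rapper y -0.34621308577003845 [ 0.14 -0.36  0.03] trig 235.18451709883502
caps [353.67213115 176.83606557] 61
0.045 [[349.54456279 179.06842433]]
0.055 [[352.08702916 177.71276706]]
0.06 [[353.35231171 177.03812361]]
0.065 [[354.61364354 176.36559479]]
```

View pics/t13.png

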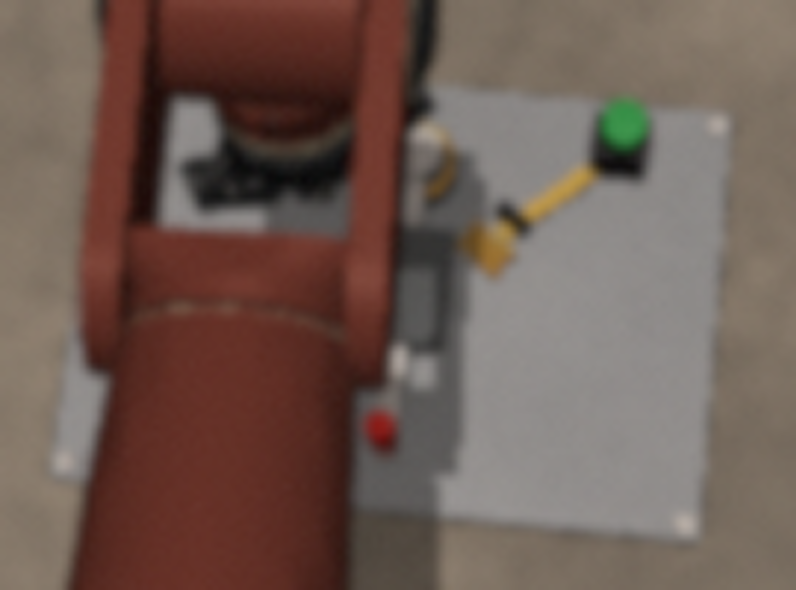

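View pics/sfull.png

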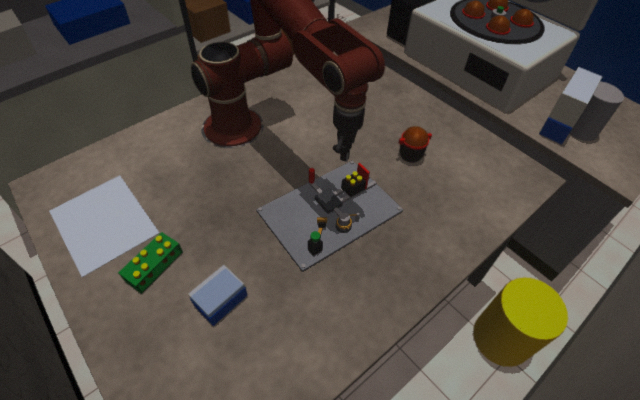

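View pics/b.png

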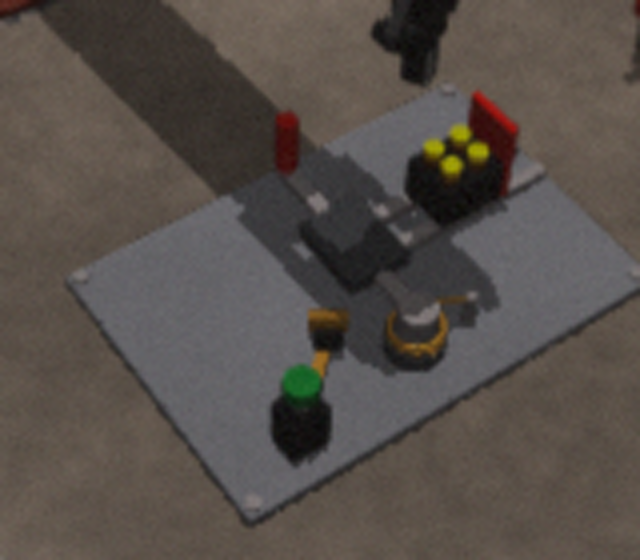

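```bash
python3 -c "
from station import ctrl
print(ctrl.get_obs()['contact_force']);print(ctrl.finish_job())"
```

```text
[-0.88375318  0.65648353 -0.21876306]
the job is handed in; nothing more can be done
None
```

The rap was done and the job handed in after about 28 s of the 72 s allowed. `finish_job` gives no verdict, so I can only report my own checks.

**What I did**
- **Cocking:** I swung the arm back in 2–4 mm steps. I took the catch as made when the trigger, which dips over the ramp, sprang back up. I stopped the swing there. The force stayed near 6 N, with no climb that would mean the rubber stop was being squeezed. Backing off showed no force and the arm stayed cocked.
- **Block home:** I pushed the plate until the force rose to 19 N against the hard stop.
- **Trigger:** I pressed it down with shut fingers. The arm flew free and knocked the block out. I then lifted the robot clear.

**Last checks**
- The arm is back at its rest position and the trigger is up.
- The block is near the far end: one absolute measurement gives about 61 mm, and the shift from the home picture gives about 65 mm. Both are beyond the required 55 mm.
- The bucket, tip box and tube rack look unmoved. I compared pictures by eye and did not measure them.
- The force reading was within its usual noise of about 1 N, so the robot was touching nothing.

**What went wrong or disagreed**
- My first push passed over the plate and came down between the tube caps. It moved nothing and I felt no force. The shut fingertips sit about 25 mm higher than the reported TCP, so I repeated the push lower.
- The first move to the trigger stopped short at the last joint's limit, and I mended it by turning the wrist.
- The force change at the click was unclear in the noise, so I relied on the trigger's movement in the pictures.

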